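# Shelf lamp switch under the smoked glass lip

## Task

Turn on the shelf lamp: reach under the front lip of the smoked glass shelf and, from below, press the wide paddle switch all the way up, then let go of it. The narrow paddle under the same lip belongs to the speakers' amplifier: leave it as it is, and do not shove the film camera that stands on the glass.

Things in the scene. Friction and masses are not known exactly. Their poses are not given: they have to be found in the camera images.
- shelf: Smoked see-through glass 220 x 460 x 8 mm on a dark wooden cabinet; origin on the table under its centre, x away from the robot, y along the front edge. Glass top at 158 mm, underside 150. Its front edge, the lip, is at x = -110 mm; cabinet front at x = -45. Two paddle switches hang in this 65 mm overhang, seen dimly through the glass from above; the robot's side is open to fingers tilted forward 45 degrees or more.
- lamp_edge (a point): Lamp switch, the WIDE plain plastic paddle: 80 mm along y, 42 long, 5 thick, hinged at its far end (122 mm up), tilting slightly down to the robot. Point: middle of the underside of its free edge, 6 to 7 mm in from the lip, 111 mm above the table when down, 128 when up; at least 17 mm of air to the glass, only table below. Axes at joint 0 as the shelf's (x in under it, z up); they pitch with the paddle.
- lamp_switch (a joint): Angle of the wide paddle, rad: 0 is down (free edge tilted 0.2 rad down), grows as the free edge is pushed up, 0.4 is fully up (0.2 rad above level) at a hard stop; the free edge rises 17 mm. An upward push of about 1.5 N at the free edge moves it, a slanting one takes 2 to 4 N; it stays where it is left. Starts between 0 and 0.06.
- amp_edge (a point): Amplifier switch, the NARROW one, to be left alone: the same kind of paddle but 34 mm wide, under the same lip, 130 to 300 mm from the wide one (centre to centre) at either side. Point and axes as for the wide paddle.
- amp_switch (a joint): Angle of the narrow paddle, rad, as for the wide one. Starts between 0 and 0.06 and should stay there.
- camera_mid (a point): Silver plastic film camera, 122 x 40 x 66 mm high with a 20 mm lens barrel, standing loose on the glass, its front at least 80 mm behind the lip's front edge (lens 60 mm). The point is the body's centre, half-way up; x points out of its back, y along its width, z up.

How it is judged (in metres and radians):
At the end, for the whole second after the job is handed in: The wide paddle is up (above 0.30 of its 0.40 rad) and stays there untouched, the narrow paddle is still down (below 0.14 rad), and the camera stands within 20 mm of where it was (value of joint lamp_switch above 0.3 rad and value of joint amp_switch below 0.14 rad and distance of camera_mid from where it was at the start of the episode below 0.02 m).
It fails at once if the narrow amplifier paddle is pressed (beyond 0.14 rad) (value of joint amp_switch above 0.14 rad).
It fails at once if the camera is shoved more than 20 mm (distance of camera_mid from where it was at the start of the episode above 0.02 m).
It also fails if it takes over 26 s, if anything falls off the work surface, if the arm or the gripper's body presses on something with over 40 N, if the wrist force passes 120 N, or if a joint passes its speed limit or range.

## Robot

A 6-joint arm with a two-finger parallel gripper is mounted at the origin on the work surface. World frame = base frame: x ahead of the robot, y to its left, z up, the work surface at z = 0. Lengths are in mm, angles in rad, forces in N, time in s.
With the tool pointing down it reaches from about 300 to 775 mm from the base axis. Payload 14.6 kg.
Tool frame: the origin (TCP) lies midway between the tips of the shut fingers; the grasp point (between the pads) lies grasp_offset behind it (grasp_offset is the distance from the TCP to the grasp point, in mm); z points along the fingers, y is the line along which they close (so a half turn about z gives the same grasp; the last joint's range is limited). The gripper opens to 94 mm and grips with 3 to 60 N. Pads are 16 mm wide; open, the fingers measure 119 mm over their backs; the gripper's body (75 mm by 177 mm) begins 78 mm behind the grasp point.
Start: joints at [-1.222, 0.3, 1.521, -0, 1.321, -0.067], TCP at [222.149, -503.129, 205.446] pointing down, gripper open.
Joint ranges: [-3.03, 3.03], [-0.79, 2.21], [0.23, 2.52], [-1.04, 4.18], [0, 3.07], [-2.55, 2.55]. Speed limits (rad/s): [2.22, 2.22, 2.57, 3.14, 3.14, 3.14].

## Interface

Orientations are given as [roll, pitch, yaw] about the fixed x, y, z axes, in that order (R = Rz(yaw) Ry(pitch) Rx(roll)).
In Python, from cell import * gives the robot as it stands. The module is installed in compiled form; this text tells all that it offers.
- The arm moves only by the shell command python3 -m jog 'ROWS' [FORCE]. ROWS is JSON, a list of rows, each a list of 3 entries, a list of its own where there are three numbers: the finger opening in mm, from 0 to 94, then the shift along the tool's x, y, z in units of 50 mm (1.0 is 50 mm), then the turn about the tool's z in units of 180 degrees (1.0 is 180 degrees). In form: [[fingers, [dx, dy, dz], twist], ...]. A call has 1 to 20 rows; each row shifts and turns the commanded pose from where the row before left it, along the tool's axes as they then stand; what a row does not reach is not made up. A row lasts 1/10 s, in which the tool goes at most 50 mm and 8.59 degrees, less where a joint would pass 70% of its speed; a pose out of reach is approached as far as the arm can. A call with a number of a shift or a turn outside -1 to 1 is refused whole. A call with a gripper value outside its range is refused whole. The fingers move at their own pace and stop on an object; FORCE is the grip in N (left out, the last holds). Time passes only in rows, so rows that do not move let the fingers close. It gives the time, the measured TCP pose, the force, the opening and the grip force at its end, in the units of the state.
- read_state(): the state, without advancing time (a new reading comes with each control period).
- camera(name): name is "side" or "top" or "wrist"; returns the picture (480x640x3 uint8, red, green, blue); there is no depth.
- calibration(name): a dict with "mtx" (3x3 intrinsics, pixels), "cam_to_world" (4x4, takes a point from camera to world coordinates); the wrist camera has in their place "hand_eye" (4x4, takes a point from camera to tool coordinates, whose origin is the TCP and whose axes are the flange's). Camera axes: x right, y down, z forward; pixel columns grow to the right and rows downward; lengths in mm; the calibration is good to about 2 mm. A picture is of the moment at which its call begins: read the wrist's pose just before it. calibration takes no time and is no camera call.
- sign_off(): hands the job in; it is judged then, once.
Trained networks look in the newest picture that a camera, given by its name, has taken for a name from the list of things; names that differ only in an ending like _2 or _b are one class to them, and where a whole thing is asked for, a point or a joint stands for the part that bears it (a point fixed in the world has none). Each returns a list of dicts, best first, with "conf" (0 to 1); they miss things now and then, are a little off and sometimes report something else, mostly with a low value. They report only what shows in the picture. A call takes as long as a camera call.
- regions_of(camera, query): "pixels" (480x640 bool, what is visible of it) and "rect" ([centre column, centre row, width, height] in pixels, round what is visible of it).
The state is a dict: "clock": time; "joints": joint angles; "qd": joint speeds; "effort": joint torques, N m; "eef_pos": TCP position; "eef_rot": TCP orientation; "wrist_force": force on the tool from outside, world axes, zero at the start; "moment": the same for the moment, N m; "finger_gap": finger opening in mm; "finger_force": force on a finger pad.
Only numpy, scipy, OpenCV 4.12 (cv2) and the standard library are available. Lean on these libraries where they do the work, as an engineer would, in place of code of your own. Each camera call takes 0.05 s, during which the arm holds its last target. There are 200 camera calls.

## Working session

There is one attempt and no reset: what is moved stays moved. The work goes in short steps, Python scripts to look and compute and a shell command to move; the robot and the scene stay as the last step left them, time stands still between calls to the robot, and variables do not carry over. Pictures are saved under pics/ and viewed, at most 10 in all, crops included, and the job is handed in when it is done.

```bash
mkdir -p pics
python3 - <<'E'
from cell import *
import cv2,numpy as np
s=read_state();print(s['eef_pos'],s['eef_rot'],s['clock'],s['finger_gap'])
for n in['top','side']:
    im=camera(n);cv2.imwrite(f'pics/{n}0.png',im[:,:,::-1])
    c=calibration(n);print(n,c['mtx'].tolist() if hasattr(c['mtx'],'tolist') else c['mtx'],np.round(c['cam_to_world'],3).tolist())
    for q in['shelf','lamp_edge','amp_edge','camera_mid']:
        for r in regions_of(n,q)[:3]:print(n,q,round(r['conf'],2),np.round(r['rect'],1),r['pixels'].sum())
print(np.round(calibration('wrist')['hand_eye'],3).tolist())
E
```

```text
[ 222.05457481 -502.89379638  204.8754515 ] [-3.14043705e+00 -8.90590415e-05  4.15784073e-01] 0.0 94.00746647653877
top [[454.4018906673795, 0.0, 325.8602400409765], [0.0, 454.4018906673795, 249.60926106372835], [0.0, 0.0, 1.0]] [[0.029, -0.988, 0.15, 595.818], [-0.999, -0.034, -0.031, -4.454], [0.036, -0.149, -0.988, 769.775], [0.0, 0.0, 0.0, 1.0]]
top shelf 0.91 [351.6 201.5 336.6 165.3] 40187
top amp_edge 0.65 [361.6 178.1  98.5  60.2] 4352
top camera_mid 0.9 [360.1 177.5 100.5  57.8] 4348
side [[456.09637897363444, 0.0, 313.07588054634596], [0.0, 456.09637897363444, 239.83595660569685], [0.0, 0.0, 1.0]] [[-0.771, -0.337, 0.54, 343.171], [-0.636, 0.373, -0.676, 416.28], [0.026, -0.865, -0.502, 481.824], [0.0, 0.0, 0.0, 1.0]]
side shelf 0.96 [275.9 268.1 301.1 217.4] 27026
side shelf 0.42 [299.3 292.   29.8  17. ] 327
side lamp_edge 0.93 [372.9 239.7  37.4  23.7] 435
side amp_edge 0.67 [297.4 291.8  28.6  20.4] 361
side camera_mid 0.83 [284.9 191.7  68.8  66.3] 3268
[[0.0, -0.96, -0.281, 82.722], [1.0, 0.0, 0.0, 0.136], [-0.0, -0.281, 0.96, -179.095], [0.0, 0.0, 0.0, 1.0]]
```

View pics/top0.png

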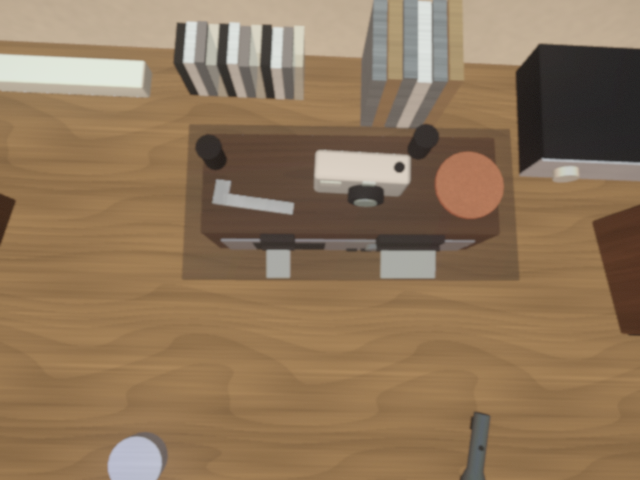

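View pics/side0.png

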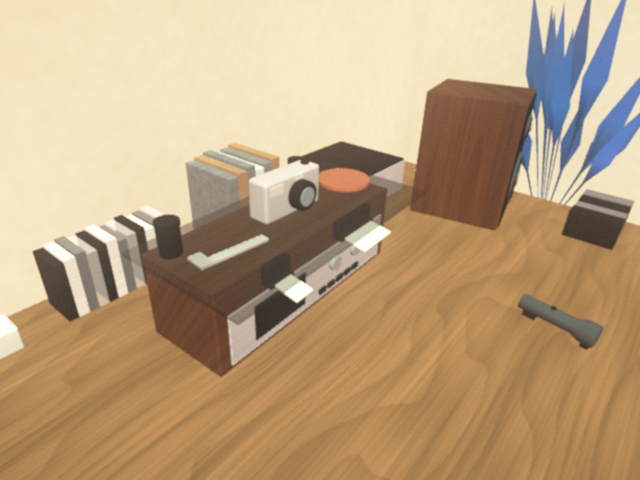

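The top view shows the wide paddle at columns 380–436, rows 250–278, and the narrow one at columns 266–291. The lip is at row 280 and the film camera at (360,178). The side view agrees with this. The network's "amp_edge" in the top view is really the film camera. Next I'll convert these pixels to world positions.

```bash
cat > h.py <<'E'
from cell import *
import cv2,numpy as np
from scipy.spatial.transform import Rotation as R
def ray(n,px,z):
    c=calibration(n);M=np.array(c['cam_to_world']);d=M[:3,:3]@np.linalg.solve(np.array(c['mtx']),[*px,1]);o=M[:3,3]
    return np.round(o+d*(z-o[2])/d[2],0)
def st():
    s=read_state();r=R.from_euler('xyz',s['eef_rot']).as_matrix()
    print(round(s['clock'],2),'pos',np.round(s['eef_pos'],1),'j',np.round(s['joints'],3),'gap',round(s['finger_gap']),'F',np.round(s['wrist_force'],1))
    print('x',np.round(r[:,0],3),'y',np.round(r[:,1],3),'z',np.round(r[:,2],3));return s,r
E
python3 - <<'E'
from h import *
for p,z in[((182,280),158),((519,279),158),((381,278),116),((436,278),116),((266,278),116),((291,278),116),((478,440),15)]:print('top',p,ray('top',p,z))
for p,z in[((372.9,239.7),118),((297,291),118),((560,320),15),((520,300),15),((600,335),15)]:print('side',p,ray('side',p,z))
E
python3 -m jog '[[0,[0,0,-1],0],[0,[0,0,-1],0],[0,[0,0,-1],0],[0,[0,0,-1],0],[0,[0,1,0],0],[0,[0,1,0],0],[0,[0,1,0],0],[0,[0,1,0],0]]'
python3 -c "from h import *;st()"
```

```text
top (182, 280) [641. 167. 158.]
top (519, 279) [ 657. -290.  158.]
top (381, 278) [ 657. -106.  116.]
top (436, 278) [ 659. -187.  116.]
top (266, 278) [651.  59. 116.]
top (291, 278) [652.  24. 116.]
top (478, 440) [ 411. -281.   15.]
side (372.9, 239.7) [ 664. -138.  118.]
side (297, 291) [665.  45. 118.]
side (560, 320) [ 390. -280.   15.]
side (520, 300) [ 456. -291.   15.]
side (600, 335) [ 333. -283.   15.]
clock: 1.3
eef_pos: [286.5, -649.6, 407.9]
eef_rot: [-3.14, -0.0, 0.416]
wrist_force: [0.6, 0.3, 0.8]
finger_gap: 33.6
finger_force: 0.0
1.3 pos [ 286.5 -649.6  407.9] j [-1.207  0.73   0.43   0.     1.983 -0.052] gap 34 F [0.6 0.3 0.8]
x [0.915 0.404 0.   ] y [ 0.404 -0.915 -0.002] z [-0.001  0.001 -1.   ]
```

Wide paddle: 81 mm wide, edge at about (658,-147). Narrow paddle: 35 mm wide, at y≈42. Both sizes fit the description. The rows offer no tilt directly, so I'll find out what the arm does when commanded past its reach.

```bash
python3 -m jog '[[0,[0,1,0],0],[0,[0,1,0],0],[0,[0,1,0],0],[0,[0,1,0],0],[0,[0,1,0],0],[0,[0,1,0],0]]' >/dev/null
python3 -c "from h import *;st()"
```

```text
1.9 pos [ 329.6 -747.   323. ] j [-1.202  0.959  0.236  0.007  1.809 -0.045] gap 1 F [0.4 0.3 0.3]
x [0.915 0.404 0.   ] y [ 0.4   -0.906  0.137] z [ 0.055 -0.125 -0.991]
```

Pushing past the reach does tilt the tool forward. I'll carry on.

```bash
python3 -m jog '[[0,[0,1,0],0],[0,[0,1,0],0],[0,[0,1,0],0],[0,[0,1,0],0]]' >/dev/null
python3 -c "from h import *;st()"; python3 -m jog '[[0,[0,1,-1],0],[0,[0,1,-1],0],[0,[0,1,-1],0]]' >/dev/null
python3 -c "from h import *;st()"
```

```text
2.3 pos [ 348.3 -789.5  292.6] j [-1.201  1.005  0.236  0.011  1.649 -0.044] gap 1 F [-0.4 -0.2 -0.2]
x [ 0.915  0.404 -0.   ] y [ 0.391 -0.886  0.249] z [ 0.1   -0.228 -0.969]
2.6 pos [ 340.4 -771.4  378.5] j [-1.204  0.902  0.235  0.015  1.68  -0.044] gap 0 F [ 0.3  0.  -0.4]
x [ 0.915  0.404 -0.   ] y [ 0.383 -0.867  0.319] z [ 0.129 -0.291 -0.948]
```

```bash
python3 -m jog '[[0,[0,1,-0.4],0],[0,[0,1,-0.4],0],[0,[0,1,-0.4],0],[0,[0,1,-0.4],0],[0,[0,1,-0.4],0],[0,[0,1,-0.4],0],[0,[0,1,-0.4],0],[0,[0,1,-0.4],0],[0,[0,1,-0.4],0],[0,[0,1,-0.4],0]]' >/dev/null
python3 -c "from h import *;st()"
```

```text
3.6 pos [ 338.9 -767.7  525.8] j [-1.209  0.746  0.236  0.031  1.549 -0.045] gap 0 F [1.1 0.  0.6]
x [ 0.915  0.404 -0.   ] y [ 0.331 -0.749  0.575] z [ 0.232 -0.526 -0.818]
```

```bash
python3 -m jog '[[0,[0,1,0],0],[0,[0,1,0],0],[0,[0,1,0],0],[0,[0,1,0],0],[0,[0,1,0],0],[0,[0,1,0],0],[0,[0,1,0],0],[0,[0,1,0],0],[0,[0,1,0],0],[0,[0,1,0],0],[0,[0,1,0],0],[0,[0,1,0],0]]' >/dev/null
python3 -c "from h import *;st()"
```

```text
4.8 pos [ 353.3 -800.2  630.9] j [-1.211  0.689  0.236  0.048  1.255 -0.047] gap 0 F [-0.1  0.3 -0.3]
x [ 0.915  0.404 -0.   ] y [ 0.231 -0.523  0.821] z [ 0.331 -0.751 -0.571]
```

The tool is now tilted 55°, but the tilt points at azimuth -66° and I need about 0°. Doing the same push at azimuth about +60° should swing it to (.77,0,-.64). I'll go over there, staying high.

```bash
python3 -m jog '[[0,[0.34,-0.63,-0.66],0],[0,[0.34,-0.63,-0.66],0],[0,[0.34,-0.63,-0.66],0],[0,[0.34,-0.63,-0.66],0],[0,[0.34,-0.63,-0.66],0],[0,[0.34,-0.63,-0.66],0],[0,[0.34,-0.63,-0.66],0],[0,[0.34,-0.63,-0.66],0],[0,[0.34,-0.63,-0.66],0],[0,[0.34,-0.63,-0.66],0],[0,[0.34,-0.63,-0.66],0],[0,[0.34,-0.63,-0.66],0]]' >/dev/null
python3 -c "from h import *;st()"
```

```text
6.0 pos [ 325.4 -273.8  559.5] j [-0.44  -0.468  1.69  -0.624  1.173  0.736] gap 0 F [0.8 0.7 0.8]
x [0.916 0.402 0.003] y [ 0.227 -0.524  0.821] z [ 0.331 -0.751 -0.571]
```

```bash
python3 -m jog '[[0,[0.34,-0.63,-0.66],0],[0,[0.34,-0.63,-0.66],0],[0,[0.34,-0.63,-0.66],0],[0,[0.34,-0.63,-0.66],0],[0,[0.34,-0.63,-0.66],0],[0,[0.34,-0.63,-0.66],0]]' >/dev/null
python3 -c "from h import *;st()"
```

```text
6.6 pos [316.4 -37.1 524.6] j [ 0.494 -0.402  1.724 -0.976  1.776  1.41 ] gap 1 F [1.1 0.2 0.6]
x [0.914 0.406 0.001] y [ 0.236 -0.532  0.813] z [ 0.33  -0.743 -0.582]
```

```bash
python3 -m jog '[[0,[0.58,-0.47,-0.66],0],[0,[0.58,-0.47,-0.66],0],[0,[0.58,-0.47,-0.66],0],[0,[0.58,-0.47,-0.66],0],[0,[0.58,-0.47,-0.66],0],[0,[0.58,-0.47,-0.66],0]]' >/dev/null
python3 -c "from h import *;st()"
```

```text
7.2 pos [377.9 256.3 524.5] j [ 0.94   0.22   1.154 -0.96   2.108  1.718] gap 0 F [ 0.3 -0.5  0.4]
x [ 0.914  0.406 -0.001] y [ 0.238 -0.533  0.812] z [ 0.329 -0.742 -0.583]
```

```bash
python3 -m jog '[[0,[0.83,-0.32,-0.44],0],[0,[0.83,-0.32,-0.44],0],[0,[0.83,-0.32,-0.44],0],[0,[0.83,-0.32,-0.44],0],[0,[0.83,-0.32,-0.44],0],[0,[0.83,-0.32,-0.44],0],[0,[0.83,-0.32,-0.44],0],[0,[0.83,-0.32,-0.44],0]]' >/dev/null
python3 -c "from h import *;st()"
```

```text
8.0 pos [513.5 468.9 444.9] j [ 0.97   0.938  0.235 -1.04   2.155  1.552] gap 0 F [ 0.5 -1.9  1.6]
x [0.884 0.465 0.051] y [ 0.245 -0.553  0.796] z [ 0.399 -0.691 -0.603]
```

```bash
python3 -m jog '[[0,[0.85,-0.1,-0.5],0],[0,[0.85,-0.1,-0.5],0],[0,[0.85,-0.1,-0.5],0],[0,[0.85,-0.1,-0.5],0],[0,[0.85,-0.1,-0.5],0],[0,[0.85,-0.1,-0.5],0],[0,[0.85,-0.1,-0.5],0],[0,[0.85,-0.1,-0.5],0]]' >/dev/null
python3 -c "from h import *;st()"
```

```text
8.8 pos [538.2 529.2 419.6] j [ 1.017  0.981  0.235 -1.04   1.963  1.61 ] gap 1 F [1.1 0.2 0.5]
x [0.782 0.599 0.171] y [ 0.242 -0.545  0.803] z [ 0.574 -0.586 -0.571]
```

```bash
python3 -m jog '[[0,[0.93,-0.1,-0.3],0],[0,[0.93,-0.1,-0.3],0],[0,[0.93,-0.1,-0.3],0],[0,[0.93,-0.1,-0.3],0],[0,[0.93,-0.1,-0.3],0],[0,[0.93,-0.1,-0.3],0],[0,[0.93,-0.1,-0.3],0],[0,[0.93,-0.1,-0.3],0],[0,[0.93,-0.1,-0.3],0],[0,[0.93,-0.1,-0.3],0]]' >/dev/null
python3 -c "from h import *;st()"
```

```text
9.8 pos [572.5 603.4 410.4] j [ 1.048  1.012  0.236 -1.04   1.694  1.652] gap 1 F [-0.8 -0.2 -1.2]
x [0.594 0.737 0.323] y [ 0.254 -0.552  0.794] z [ 0.763 -0.39  -0.515]
```

```bash
python3 -m jog '[[0,[0.94,-0.25,0],0],[0,[0.94,-0.25,0],0],[0,[0.94,-0.25,0],0],[0,[0.94,-0.25,0],0],[0,[0.94,-0.25,0],0],[0,[0.94,-0.25,0],0],[0,[0.94,-0.25,0],0],[0,[0.94,-0.25,0],0]]' >/dev/null
python3 -c "from h import *;st()"
```

```text
10.6 pos [603.9 679.3 363.5] j [ 1.06   1.09   0.236 -1.04   1.438  1.725] gap 0 F [0.1 1.  0.4]
x [0.41  0.804 0.431] y [ 0.279 -0.56   0.78 ] z [ 0.868 -0.2   -0.454]
```

```bash
python3 -m jog '[[0,[-0.89,0.34,0.17],0],[0,[-0.89,0.34,0.17],0],[0,[-0.89,0.34,0.17],0],[0,[-0.89,0.34,0.17],0],[0,[-0.89,0.34,0.17],0],[0,[-0.89,0.34,0.17],0],[0,[-0.89,0.34,0.17],0],[0,[-0.89,0.34,0.17],0],[0,[-0.89,0.34,0.17],0],[0,[-0.89,0.34,0.17],0],[0,[-0.89,0.34,0.17],0],[0,[-0.89,0.34,0.17],0],[0,[-0.89,0.34,0.17],0],[0,[-0.89,0.34,0.17],0],[0,[-0.89,0.34,0.17],0],[0,[-0.89,0.34,0.17],0],[0,[-0.89,0.34,0.17],0]]' >/dev/null
python3 -c "from h import *;st()"
```

```text
12.3 pos [513.  -25.9 243.7] j [-0.049 -0.204  2.234 -0.686  0.218  1.281] gap 0 F [ 0.9  0.7 -0.2]
x [0.466 0.792 0.395] y [ 0.392 -0.585  0.71 ] z [ 0.793 -0.176 -0.583]
```

```bash
python3 -m jog '[[0,[0,0,0],0.042],[0,[0,0,0],0.042],[0,[0,0,0],0.042],[0,[0,0,0],0.042],[0,[0,0,0],0.042],[0,[0,0,0],0.042],[0,[0,0,0],0.042],[0,[0,0,0],0.042]]' >/dev/null
python3 - <<'E'
from h import *
st();im=camera('wrist');cv2.imwrite('pics/w1.png',im[:,:,::-1])
s,r=st()
M=np.eye(4);M[:3,:3]=r;M[:3,3]=s['eef_pos'];M=M@np.array(calibration('wrist')['hand_eye'])
K=np.array(calibration('wrist')['mtx'])
for q in['lamp_edge','amp_edge']:
    for g in regions_of('wrist',q)[:2]:
        d=M[:3,:3]@np.linalg.solve(K,[g['rect'][0],g['rect'][1]+g['rect'][3]/2-1,1]);o=M[:3,3]
        print(q,round(g['conf'],2),np.round(g['rect']),np.round(o+d*(113-o[2])/d[2]))
E
```

```text
13.1 pos [514.  -23.2 244. ] j [-0.042 -0.202  2.231 -0.691  0.222  2.35 ] gap 0 F [ 0.1  0.7 -0.1]
x [ 0.571 -0.123  0.812] y [-0.213 -0.977  0.002] z [ 0.793 -0.174 -0.584]
13.15 pos [514.  -23.2 244. ] j [-0.042 -0.202  2.231 -0.691  0.222  2.358] gap 0 F [-1.1  0.2 -0.4]
x [ 0.569 -0.131  0.812] y [-0.218 -0.976 -0.005] z [ 0.793 -0.174 -0.584]
lamp_edge 0.72 [396. 209.  76.  35.] [ 649. -140.  113.]
amp_edge 0.64 [223. 241.  36.  20.] [658.  42. 113.]
```

View pics/w1.png

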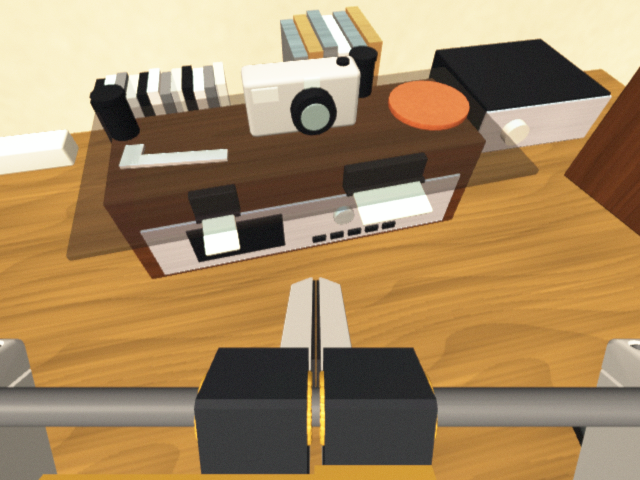

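The wrist view shows the wide paddle on the right at (396,209) and the narrow one at (223,241), which agrees with the top camera. The fingers sit level and point forward, 36° below horizontal. I'll go down in front of the wide paddle.

```bash
python3 -m jog '[[0,[-0.29,0.42,0.68],0],[0,[-0.29,0.42,0.68],0],[0,[-0.29,0.42,0.68],0],[0,[-0.29,0.42,0.68],0],[0,[-0.29,0.42,0.68],0],[0,[0,0,0],0]]' >/dev/null
python3 - <<'E'
from h import *
s,r=st()
for t in[(600,-147,82),(669,-150,82)]:print(np.round(r.T@(np.array(t)-s['eef_pos'])/50,2))
E
```

```text
13.85 pos [ 591.5 -129.5  135. ] j [-2.760e-01  2.100e-01  2.075e+00 -1.027e+00  1.000e-03  2.550e+00] gap 0 F [-0.5 -0.3  0.1]
x [ 0.643 -0.132  0.755] y [-0.242 -0.97   0.037] z [ 0.727 -0.206 -0.655]
[-0.64  0.26  0.89]
[ 0.25 -0.02  1.91]
```

```bash
python3 -m jog '[[0,[-0.1,0.05,0.36],0],[0,[-0.1,0.05,0.36],0],[0,[-0.1,0.05,0.36],0],[0,[0,0,0],0]]' >/dev/null
python3 - <<'E'
from h import *
s,r=st()
for t in[(640,-147,82),(668,-150,82)]:print(np.round(r.T@(np.array(t)-s['eef_pos'])/50,2))
E
```

```text
14.25 pos [ 623.7 -142.8  106.9] j [-2.820e-01  3.300e-01  1.983e+00 -1.032e+00  1.000e-03  2.551e+00] gap 1 F [-0.5 -0.1 -0.1]
x [ 0.663 -0.138  0.736] y [-0.245 -0.969  0.039] z [ 0.707 -0.206 -0.676]
[-0.14 -0.02  0.58]
[ 0.24 -0.1   0.99]
```

```bash
python3 -m jog '[[0,[-0.13,0,0.2],-0.02],[0,[-0.13,0,0.2],-0.02],[0,[-0.13,0,0.2],0],[0,[0,0,0],0]]' >/dev/null
python3 - <<'E'
from h import *
s,r=st()
for t in[(640,-147,82),(669,-150,80)]:print(np.round(r.T@(np.array(t)-s['eef_pos'])/50,2))
E
```

```text
14.65 pos [ 635.8 -147.9   85.1] j [-2.840e-01  3.940e-01  1.943e+00 -1.040e+00  1.000e-03  2.436e+00] gap 0 F [-0.1  0.6  0.2]
x [ 0.705 -0.024  0.709] y [-0.16  -0.979  0.126] z [ 0.691 -0.203 -0.694]
[ 0.01 -0.04  0.1 ]
[ 0.4  -0.08  0.54]
```

```bash
python3 -m jog '[[0,[0.12,-0.03,0.18],0],[0,[0.12,-0.03,0.18],0],[0,[0.12,-0.03,0.18],0],[0,[0,0,0],0]]' >/dev/null
python3 - <<'E'
from h import *
s,r=st();im=camera('side');cv2.imwrite('pics/s2.png',cv2.resize(im[140:340,250:520],None,fx=2.9,fy=2.9)[:,:,::-1])
im=camera('wrist');cv2.imwrite('pics/w2.png',im[:,:,::-1])
print('up 10mm:',np.round(r.T@np.array([0,0,10])/50,3))
E
```

```text
15.05 pos [ 664.3 -149.3   80.1] j [-0.27   0.453  1.868 -0.622  0.019  2.026] gap 0 F [-0.5  0.7  0.8]
x [ 0.704 -0.024  0.71 ] y [-0.161 -0.979  0.127] z [ 0.692 -0.203 -0.693]
up 10mm: [ 0.142  0.025 -0.139]
```

View pics/s2.png

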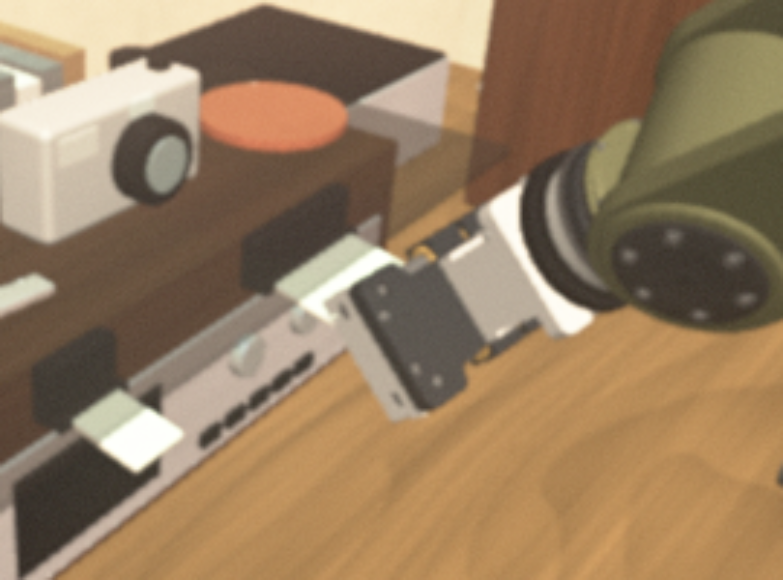

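View pics/w2.png

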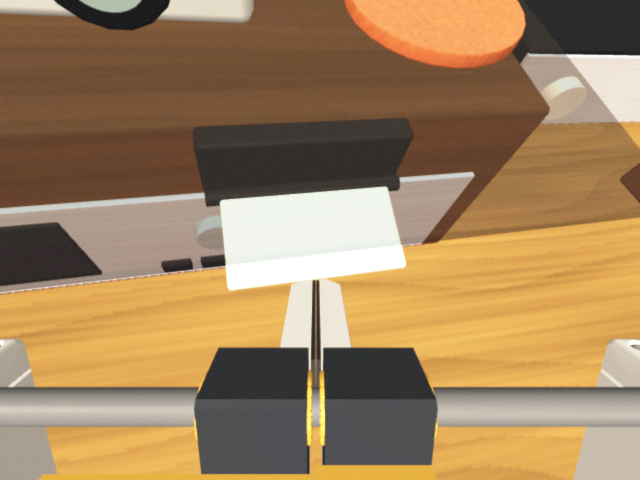

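The side crop and the wrist view both show the fingertips just below the free edge, centred on the wide paddle. The narrow paddle and the film camera are well clear. I'll go 6 mm further in, then up.

```bash
python3 -m jog '[[0,[0.084,-0.02,0.083],0],[0,[0.064,0.011,-0.063],0],[0,[0.064,0.011,-0.063],0],[0,[0.064,0.011,-0.063],0],[0,[0,0,0],0]]' >/dev/null
python3 -c "from h import *;st()"; python3 -m jog '[[0,[0.064,0.011,-0.063],0],[0,[0.064,0.011,-0.063],0],[0,[0,0,0],0]]' >/dev/null
python3 -c "from h import *;st()"
```

```text
15.65 pos [ 668.8 -149.4   93.2] j [-0.268  0.436  1.851 -0.262  0.053  1.668] gap 0 F [-2.4  0.8 -0.1]
x [ 0.706 -0.024  0.708] y [-0.161 -0.979  0.127] z [ 0.69  -0.204 -0.694]
15.95 pos [ 669.5 -149.4  102.7] j [-0.267  0.42   1.847 -0.192  0.072  1.598] gap 1 F [-3.4 -0.8 -0.5]
x [ 0.705 -0.023  0.709] y [-0.161 -0.979  0.127] z [ 0.691 -0.204 -0.693]
```

```bash
python3 -m jog '[[0,[0.05,0.01,-0.05],0],[0,[0.05,0.01,-0.05],0],[0,[0,0,0],0]]' >/dev/null
python3 -c "from h import *;st()"; python3 -m jog '[[0,[0.04,0.007,-0.04],0],[0,[0,0,0],0]]' >/dev/null
python3 - <<'E'
from h import *
s,r=st()
im=camera('side');cv2.imwrite('pics/s3.png',cv2.resize(im[140:340,250:520],None,fx=2.9,fy=2.9)[:,:,::-1])
E
```

```text
16.25 pos [ 667.6 -149.2  106.5] j [-0.268  0.41   1.846 -0.155  0.09   1.561] gap 1 F [ -8.8  -0.7 -13.8]
x [ 0.71  -0.025  0.704] y [-0.16  -0.979  0.127] z [ 0.686 -0.203 -0.699]
16.45 pos [ 666.6 -149.1  107.8] j [-0.268  0.406  1.846 -0.145  0.097  1.551] gap 0 F [-11.2  -1.5 -18.1]
x [ 0.712 -0.026  0.702] y [-0.16  -0.979  0.127] z [ 0.684 -0.202 -0.701]
```

View pics/s3.png

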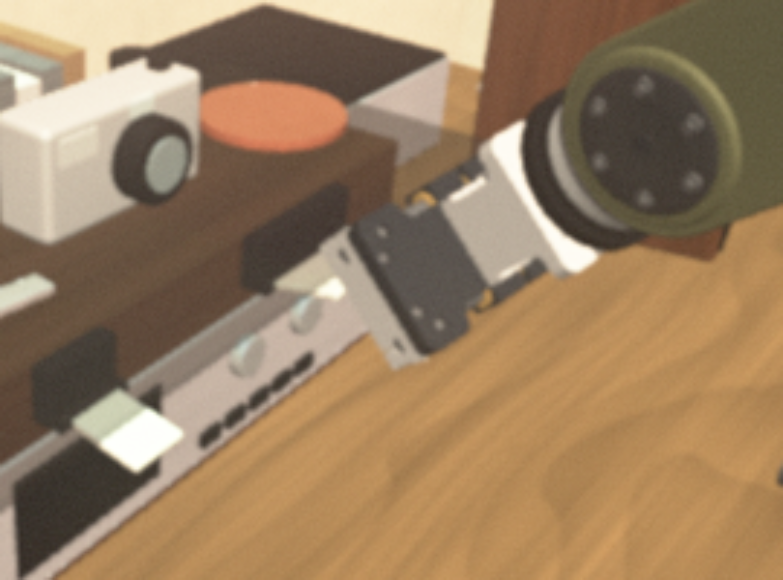

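The downward reaction has jumped to 18 N, so the paddle is at its hard stop and the picture shows it raised. I'll let go: down, then out.

```bash
python3 -m jog '[[0,[-0.14,-0.025,0.14],0],[0,[-0.14,-0.025,0.14],0],[0,[-0.14,-0.025,0.14],0],[0,[-0.28,0.06,-0.27],0],[0,[-0.28,0.06,-0.27],0],[0,[-0.28,0.06,-0.27],0],[0,[-0.28,0.06,-0.27],0],[0,[-0.2,0,-0.3],0],[0,[0,0,-0.5],0],[0,[0,0,-0.5],0],[0,[0,0,0],0]]' >/dev/null
python3 - <<'E'
from h import *
s,r=st()
im=camera('side');cv2.imwrite('pics/s4.png',cv2.resize(im[140:340,250:520],None,fx=2.9,fy=2.9)[:,:,::-1])
E
```

```text
17.6 pos [ 559.7 -136.2  118.7] j [-0.297  0.182  2.123 -0.248  0.042  1.634] gap 0 F [ 0.   0.9 -0.8]
x [ 0.713 -0.026  0.701] y [-0.172 -0.975  0.138] z [ 0.68  -0.219 -0.7  ]
```

View pics/s4.png

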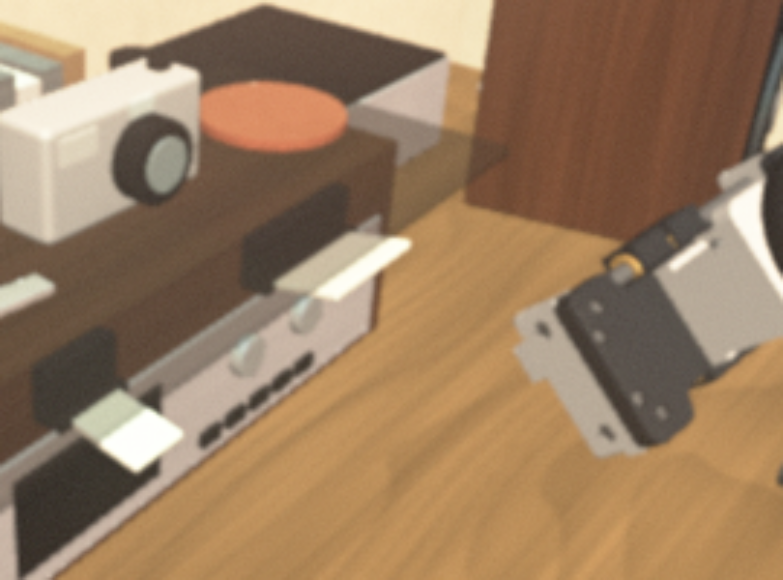

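The wide paddle is up and nothing touches it; its free edge is at about (370,265) in the crop. The narrow paddle is still down, the film camera hasn't moved, and the fingers are clear.

```bash
python3 -c "from cell import *;print(sign_off())"
```

```text
the job is handed in; nothing more can be done
None
```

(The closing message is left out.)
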